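# Spread a retaining ring over a spindle stub and hold it at the groove

### The job

Pull the red snap-fit cap straight up off the spindle stub and leave it in the blue tray. Then take the circlip pliers from their rack by the orange handles, squeeze them fully so the brass ring on their tips spreads, and lower the spread ring from above over the bare stub until it lies level with the groove, against or just above the dark hub. Finish while holding it there, handles still squeezed and the pliers upright, pressing no more than lightly on the hub; do not shift the other things on the bench.

Things in the scene. Friction and masses are not known exactly. Their poses are not given: they have to be found in the camera images.
- spindle: Fixed spindle unit: green housing 100 x 90 x 40 mm, on it a dark hub 56 mm in diameter, its flat top 60 mm above the bench; from it rises a vertical stub 15 mm long, top 75 mm above the bench: 7 mm of brass-coloured groove (29 mm in diameter) right above the hub, then 8 mm of steel land (34 mm in diameter). Origin on the bench under the stub's axis, z up. The cap covers the stub at the start.
- groove (a point): Point on the stub's axis at mid-height of the groove, 63.5 mm above the bench (3.5 mm above the hub, 11.5 mm below the stub's top).
- cap: Loose red plastic cap, 62 g, snapped over the stub: skirt and lid 43 mm in diameter, 19 mm high (14 mm deep inside), then a round knob 26 mm in diameter from 19 to 47 mm. Origin: centre of its rim (underside), z up; 61 mm above the bench at the start. Sprung pips click into the groove: an upward pull of about 10 to 20 N frees it within 5 mm; it clears the stub after 15 mm.
- tray: Fixed open blue tray 130 (its x) x 120 (its y) x 30 mm high, walls and floor 4 mm thick. Origin under its centre, on the bench.
- rack: Fixed grey rack for the pliers: base plate, two posts 68 mm apart (along its y), their notched tops 64 mm above the bench (notch cheeks to 70 mm). Origin on the bench between the posts; the pliers stand upright in it with the same axes as the rack and are taken straight up.
- pliers: Loose circlip pliers, 0.25 kg, 130 mm tall, upright, tips down. Origin midway between the tips at the ring's underside, 20 mm above the bench at the start; z up, y from handle to handle, x towards the ring's back. A crossbar 12 x 84 x 8 mm along y, centre at z = 48 mm, rests on the rack. Handles: see point grip; ring: see point ring_center.
- ring_center (a point): Centre of the fully spread ring, on the pliers at x = 16.3, y = 0, z = 1.5 mm; brought to the groove's point. The brass ring (3 mm thick, 4 mm wide, level, gap at the tips, back at x = 40 mm) stays on the tips; squeezing opens it from about 31 to about 39 mm inside; it cannot pass the 34 mm stub unless squeezed about half way or more.
- grip (a point): Point midway between the two orange handles, on the pliers at x = 0, y = 0, z = 110 mm. Handles 18 mm wide (x), 8 mm thick, from z = 83 to 130 mm. At rest they lean outwards, 54 mm over the outer faces here, 62 mm at the top; squeezed along y (3 N rising to about 9 N) they stand upright at a stop, 28 mm over the outer faces.
- jaw_left (a joint): How far the pliers are squeezed: 0 at rest (ring closed), 0.21 rad at the stop (ring fully spread).
- driver_red: Bystander: loose screwdriver with red handle, 200 mm long, lying. Leave alone.
- driver_yellow: Bystander: loose screwdriver with yellow handle, 210 mm long, lying. Leave alone.
- fob_red: Bystander: loose black key fob with a red end, 75 x 34 x 14 mm. Leave alone.
- fob_grey: Bystander: loose black key fob with a metal end, 75 x 34 x 14 mm. Leave alone.
- bearing: Bystander: loose steel bearing ring 44 mm in diameter, 12 mm high. Leave alone.
- oil: Bystander: loose amber jar 44 mm in diameter, 100 mm high. Leave alone.
- clip: Bystander: loose small U-shaped steel clip 22 x 14 x 14 mm. Leave alone.
Mind the look-alikes: they are no part of the job. There is more than one size of the tray; the job needs the middle-sized.

How it is judged:
On the way, in this order (a step that is already met when the one before it is completed fails the run):
1. the cap is off the stub and lies released in the tray (x of cap in the frame of tray between -0.055 and 0.055 m and y of cap in the frame of tray between -0.05 and 0.05 m and height (world z) of cap below 0.06 m and contact force between the fingers and cap below 0.1 N and linear speed of cap below 0.03 m/s), for 0.2 s.
2. the ring, spread by the squeezed handles, is above the top of the stub, centred over it (value of joint jaw_left above 0.17 rad and horizontal distance between ring_center and groove below 0.012 m and z of ring_center in the frame of spindle above 0.0755 m and contact force between the fingers and pliers above 2 N), for 0.1 s.
At the end, for the whole second after the job is handed in: Cap still, released in the tray. Fingers squeeze the pliers (over 2 N, joint over 0.17 rad). Ring centre within 3.5 mm of the stub axis, 3.2 mm below to 2.5 mm above mid-groove; pliers upright within 0.12 rad, still, under 20 N on the spindle (all of step 1 and value of joint jaw_left above 0.17 rad and horizontal distance between ring_center and groove below 0.0035 m and z of ring_center in the frame of groove between -0.0032 and 0.0025 m and angle between pliers's own z axis and vertical below 0.12 rad and contact force between the fingers and pliers above 2 N and contact force between pliers and spindle below 20 N and linear speed of pliers below 0.02 m/s); the arm keeps its last pose, push and grip.
It fails at once if another thing on the bench is shifted by more than 30 mm (distance of any of driver_red, driver_yellow, fob_red, fob_grey, bearing, oil, clip from where it was at the start of the episode above 0.03 m).
It also fails if it takes over 51 s, if anything falls off the work surface, if the arm or the gripper's body presses on something with over 40 N, if the wrist force passes 120 N, or if a joint passes its speed limit or range.

### The arm

A 7-joint arm with a two-finger parallel gripper is mounted at the origin on the work surface. World frame = base frame: x ahead of the robot, y to its left, z up, the work surface at z = 0. Lengths are in m, angles in rad, forces in N, time in s.
With the tool pointing down it reaches from about 0.4 to 0.875 m from the base axis. Payload 6.5 kg.
Tool frame: the origin (TCP) lies at the very end of the fingers, on their centre line; the grasp point (between the pads) lies 19 mm behind it; x points along the fingers, y is the direction in which the jaws open and shut, and the axes are right-handed (so a half turn about x gives the same grasp; the last joint's range is limited). The gripper opens to 85 mm and grips with 20 to 120 N. Pads are 22 mm wide; open, the fingers measure 114 mm over their backs; the gripper's body (76 mm by 85 mm) begins 54 mm behind the grasp point. The pads swing forward as they close: fully open they stand 13 mm farther back than shut.
Start: joints at [-1.263, 0.536, -0.004, 1.538, 0.003, 1.067, -0.071], TCP at [0.237, 0.605, 0.231] pointing down, gripper open.
Joint ranges: [-2.7, 2.7], [-0.37, 2.16], [-1.27, 1.26], [0.24, 2.4], [-1.31, 4.45], [0.19, 1.91], [-2.76, 2.76]. Speed limits (rad/s): [2.39, 2.39, 3.14, 3.14, 3.14, 3.14, 3.14].

### API

Orientations are given as a unit quaternion [x, y, z, w].
In Python, from cell import * gives the robot as it stands.
- The arm moves only by the shell command python3 -m jog 'ROWS'. ROWS is JSON, a list that holds one entry, the list of rows, each a list of 7 numbers: the closure in counts, from 0 (fully open) to 255 (shut), then the shift along the world's x, y, z in m, then the turn, a rotation vector about the world's x, y, z in degrees. In form: [[[jaw, dx, dy, dz, ax, ay, az], ...]]. A call has 1 to 12 rows; each row shifts and turns the pose as measured when the row begins; what a row does not reach is not made up. A row lasts 1/10 s, in which the tool goes at most 50 mm and 8.59 degrees, less where a joint would pass 70% of its speed; a pose out of reach is approached as far as the arm can. A call is refused whole if a number of a shift passes 0.05 or a number of a turn 8.59, either way. A call with a gripper value outside its range is refused whole. The fingers move at their own pace and stop on an object; the grip force is fixed at half the most. Time passes only in rows, so rows that do not move let the fingers close. It gives the time, the measured TCP pose, the force and the opening at its end, in the units of the state.
- get_obs(): the state, without advancing time (a new reading comes with each control period).
- capture(name): name is "side" or "top"; returns the picture (480x640x3 uint8, red, green, blue); there is no depth.
- camera_info(name): a dict with "fov_y" (degrees; the focal length in pixels is half the picture's height over the tangent of half this angle, whatever the lens; pixels are square), "cx", "cy" (the principal point, pixels), "view" (4x4, takes a point from world to camera coordinates). Camera axes: x right, y down, z forward; pixel columns grow to the right and rows downward; lengths in m; the calibration is good to about 2 mm. A picture is of the moment at which its call begins. camera_info takes no time and is no camera call.
- close_job(): hands the job in, once; it reports no verdict.
Trained networks look in the newest picture that a camera, given by its name, has taken for a name from the list of things; names that differ only in an ending like _2 or _b are one class to them, and where a whole thing is asked for, a point or a joint stands for the part that bears it (a point fixed in the world has none). Each returns a list of dicts, best first, with "confidence" (0 to 1); they miss things now and then, are a little off and sometimes report something else, mostly with a low value. They report only what shows in the picture. A call takes as long as a camera call. They do not tell look-alikes from the thing itself.
- look_for(camera, target): "box" ([left, top, width, height] in pixels, round what is visible of it).
- pinpoint(camera, target): "location" ([column, row] in pixels: a listed point, or the origin of a listed thing).
The state is a dict: "time": time; "joint_positions": joint angles; "dq": joint speeds; "effort": joint torques, N m; "ee_pos": TCP position; "tool_rot": TCP orientation; "force": force on the tool from outside, world axes, zero at the start; "torque": the same for the moment, N m; "grip_width": finger opening in m.
Only numpy, scipy, OpenCV 4.12 (cv2) and the standard library are available. Lean on these libraries where they do the work, as an engineer would, in place of code of your own. Each camera call takes 0.05 s, during which the arm holds its last target. There are 200 camera calls.

## Working session

There is one attempt and no reset: what is moved stays moved. The work goes in short steps, Python scripts to look and compute and a shell command to move; the robot and the scene stay as the last step left them, time stands still between calls to the robot, and variables do not carry over. Pictures are saved under pics/ and viewed, about 8 in all and at most 12, crops included, and the job is handed in when it is done.

```bash
ls; mkdir -p pics; cat > h.py <<'E'
from cell import *
import numpy as np, cv2
def K(n):
    c=camera_info(n); f=240/np.tan(np.radians(c["fov_y"])/2); return f,c["cx"],c["cy"],np.array(c["view"])
def proj(n,p):
    f,cx,cy,V=K(n); q=V[:3,:3]@np.array(p)+V[:3,3]; return [cx+f*q[0]/q[2],cy+f*q[1]/q[2]]
def ray(n,uv):
    f,cx,cy,V=K(n); R=V[:3,:3]; o=-R.T@V[:3,3]; d=R.T@np.array([(uv[0]-cx)/f,(uv[1]-cy)/f,1]); return o,d/np.linalg.norm(d)
def atz(n,uv,z):
    o,d=ray(n,uv); return o+d*(z-o[2])/d[2]
def tri(uvs):
    A=np.zeros((3,3));b=np.zeros(3);L=[ray(n,u) for n,u in uvs]
    for o,d in L:
        P=np.eye(3)-np.outer(d,d);A+=P;b+=P@o
    x=np.linalg.solve(A,b); return x,[round(float(np.linalg.norm(np.cross(x-o,d)))*1000,1) for o,d in L]
E
python3 - <<'E'
from h import *
np.set_printoptions(precision=3,suppress=True)
for n in ("side","top"):
    print(n,K(n)); im=capture(n); cv2.imwrite(f"pics/{n}0.png",im[:,:,::-1])
    for t in ["spindle","groove","cap","tray","rack","pliers","ring_center","grip"]:
        print(t,[(np.round(r["location"],1).tolist(),round(r["confidence"],2)) for r in pinpoint(n,t)[:4]])
s=get_obs(); print(s)
E
```

```text
pics
side (np.float64(591.4393870374212), 321.7237288096813, 235.44064077903994, array([[ 0.863, -0.506,  0.006, -0.406],
       [-0.38 , -0.656, -0.652,  0.32 ],
       [ 0.334,  0.56 , -0.758,  0.99 ],
       [ 0.   ,  0.   ,  0.   ,  1.   ]]))
spindle [([388.8, 302.4], 0.82)]
groove [([394.1, 282.0], 0.89), ([430.6, 241.3], 0.2)]
cap [([390.7, 285.4], 0.88), ([409.6, 411.8], 0.51)]
tray [([302.1, 201.5], 0.9), ([227.4, 233.0], 0.88), ([280.8, 454.9], 0.78), ([208.0, 176.5], 0.32)]
rack [([408.9, 414.9], 0.65)]
pliers [([413.4, 410.4], 0.77), ([205.5, 176.3], 0.37)]
ring_center [([412.7, 406.2], 0.84)]
grip [([419.9, 376.7], 0.94)]
top (np.float64(570.853499863491), 319.4909120508999, 226.19011311325553, array([[ 0.03 , -0.999,  0.014,  0.057],
       [-0.994, -0.031, -0.105,  0.543],
       [ 0.105, -0.011, -0.994,  1.384],
       [ 0.   ,  0.   ,  0.   ,  1.   ]]))
spindle [([369.7, 210.4], 0.86)]
groove [([375.2, 205.2], 0.71)]
cap [([374.8, 210.3], 0.53)]
tray [([432.2, 339.6], 0.81), ([243.5, 213.3], 0.76), ([244.1, 289.1], 0.69)]
rack [([451.4, 251.3], 0.97)]
pliers [([452.4, 251.1], 0.73)]
ring_center [([451.2, 243.7], 0.51), ([371.0, 204.0], 0.35)]
grip [([469.9, 249.8], 0.55)]
{'time': 0.9, 'joint_positions': array([-1.263,  0.536, -0.004,  1.538,  0.003,  1.067, -0.071]), 'dq': array([ 0.002,  0.   , -0.   ,  0.001,  0.   , -0.001, -0.003]), 'effort': array([ -0.   , -58.334,   1.048, -25.944,   0.012,   0.002,  -0.   ]), 'ee_pos': array([0.237, 0.605, 0.231]), 'tool_rot': array([ 0.131,  0.695, -0.131,  0.695]), 'force': array([ 0.526, -0.005,  0.427]), 'torque': array([ 0.021, -0.035, -0.017]), 'grip_width': 0.08530513073047007}
```

View pics/side0.png

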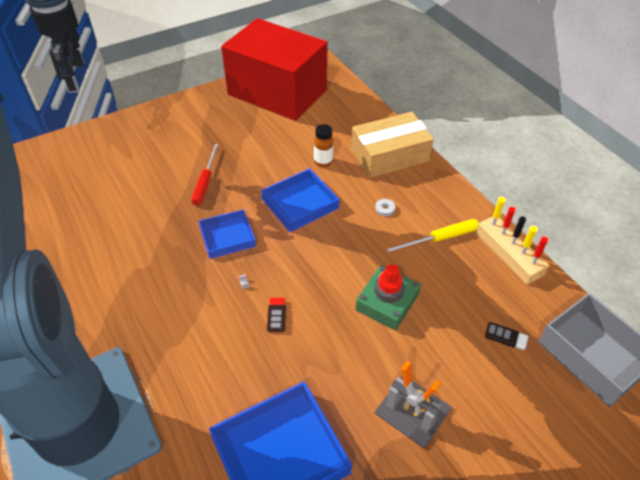

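View pics/top0.png

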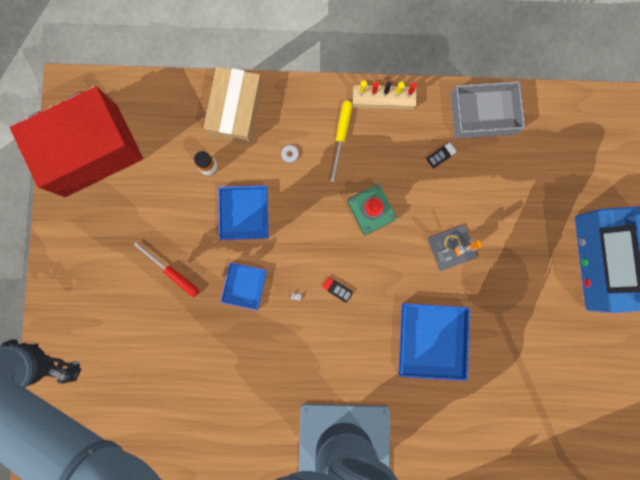

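```bash
python3 - <<'E'
from h import *
np.set_printoptions(precision=4,suppress=True)
P={"spindle":((388.8,302.4),(369.7,210.4)),"groove":((394.1,282),(375.2,205.2)),"cap":((390.7,285.4),(374.8,210.3)),"rack":((408.9,414.9),(451.4,251.3)),"pliers":((413.4,410.4),(452.4,251.1)),"ring":((412.7,406.2),(451.2,243.7)),"grip":((419.9,376.7),(469.9,249.8)),
"trayA":((302.1,201.5),(243.5,213.3)),"trayB":((227.4,233),(244.1,289.1)),"trayC":((280.8,454.9),(432.2,339.6))}
for k,(a,b) in P.items(): print(k,*tri([("side",a),("top",b)]))
from scipy.spatial.transform import Rotation as R
print(R.from_quat(get_obs()["tool_rot"]).as_matrix())
E
```

```text
spindle [ 0.5903 -0.0533 -0.0013] [1.6, 1.6]
groove [ 0.5922 -0.0585  0.0712] [0.3, 0.3]
cap [ 0.582  -0.0591  0.0678] [2.3, 2.3]
rack [ 0.4912 -0.2611 -0.0031] [0.4, 0.4]
pliers [ 0.4937 -0.2616  0.0123] [3.0, 3.0]
ring [ 0.5061 -0.2562  0.0065] [4.4, 4.4]
grip [ 0.4856 -0.266   0.1489] [0.2, 0.2]
trayA [0.5724 0.2644 0.0069] [2.4, 2.4]
trayB [0.3847 0.2529 0.0191] [3.6, 3.6]
trayC [ 0.2701 -0.2134  0.002 ] [0.9, 0.9]
[[ 0.0001  0.3651  0.931 ]
 [ 0.      0.931  -0.3651]
 [-1.      0.0001  0.    ]]
```

```bash
cat > seg.py <<'E'
from h import *
from scipy.optimize import least_squares
np.set_printoptions(precision=4,suppress=True)
def cyl(x,y,parts):
    a=np.linspace(0,2*np.pi,40); return [np.array([[x+r*np.cos(t),y+r*np.sin(t),z] for z in (z0,z1) for t in a]) for r,z0,z1 in parts]
def sil(n,parts,S=4):
    m=np.zeros((480*S,640*S),np.uint8)
    for P in parts:
        q=np.array([proj(n,p) for p in P]); h=cv2.convexHull(((q+.5)*S).astype(np.float32)).astype(np.int32); cv2.fillConvexPoly(m,h,1)
    ys,xs=np.nonzero(m); return np.array([xs.mean(),ys.mean()])/S-.5,len(xs)/S/S
def blob(n,im,lo,hi,box):
    hsv=cv2.cvtColor(im,cv2.COLOR_RGB2HSV); m=cv2.inRange(hsv,lo,hi)
    if lo[0]==0 and lo[1]>0 and hi[0]<9: m|=cv2.inRange(hsv,(172,lo[1],lo[2]),(180,255,255))
    k=np.zeros_like(m); x0,y0,x1,y1=box; k[y0:y1,x0:x1]=255; m&=k
    N,L,s,c=cv2.connectedComponentsWithStats(m); return [(c[i],s[i].tolist()) for i in range(1,N) if s[i,4]>8]
E
python3 - <<'E'
from seg import *
I={n:cv2.imread(f"pics/{n}0.png")[:,:,::-1].copy() for n in("side","top")}
m={}
for n,b in (("side",(370,250,420,310)),("top",(350,185,400,235))):
    r=max(blob(n,I[n],(0,150,70),(7,255,255),b),key=lambda r:r[1][4]); m[n]=r; print(n,r)
def f(p):
    return np.concatenate([sil(n,cyl(p[0],p[1],[(.0215,p[2],p[2]+.019),(.013,p[2]+.019,p[2]+.047)]))[0]-m[n][0] for n in m])
r=least_squares(f,[.588,-.058,.061],diff_step=1e-2); print("cap",r.x,r.fun,[sil(n,cyl(*r.x[:2],[(.0215,.061,.08),(.013,.08,.108)]))[1] for n in m])
for n,b in (("side",(380,345,460,440)),("top",(425,215,500,280))):
    print(n,blob(n,I[n],(9,150,90),(22,255,255),b))
a=I["side"][335:455,360:480]; b=I["top"][205:285,410:510]
cv2.imwrite("pics/z.png",np.hstack([cv2.resize(a,(400,400),interpolation=2),cv2.resize(b,(400,320),interpolation=2)[:320] if 0 else cv2.copyMakeBorder(cv2.resize(b,(400,320),interpolation=2),0,80,0,0,0)])[:,:,::-1])
E
```

```text
side (array([390.321 , 279.1052]), [379, 264, 23, 30, 542])
top (array([373.5257, 206.5652]), [365, 198, 18, 18, 253])Traceback (most recent call last):
  File "<stdin>", line 8, in <module>
    return func(*args, **kwargs)
    result = trf(vector_fun.fun, vector_fun.jac, x0, f0, J0, lb, ub, ftol, xtol,
                 gtol, max_nfev, x_scale, loss_function, tr_solver,
                 tr_options.copy(), verbose, callback=callback_wrapped)
    return trf_no_bounds(
        fun, jac, x0, f0, J0, ftol, xtol, gtol, max_nfev, x_scale,
        loss_function, tr_solver, tr_options, verbose, callback=callback)
    f_new = fun(x_new)
    self._update_fun()
    ~~~~~~~~~~~~~~~~^^
    self.f = self.fun_wrapped(xp_copy(self.x))
             ~~~~~~~~~~~~~~~~^^^^^^^^^^^^^^^^^
    return np.atleast_1d(self.fun(x))
                         ~~~~~~~~^^^
    return self.f(x, *self.args, **self.kwargs)
           ~~~~~~^^^^^^^^^^^^^^^^^^^^^^^^^^^^^^
  File "<stdin>", line 7, in f
  File "seg.py", line 9, in sil
    q=np.array([proj(n,p) for p in P]); h=cv2.convexHull(((q+.5)*S).astype(np.float32)).astype(np.int32); cv2.fillConvexPoly(m,h,1)
                ~~~~^^^^^
  File "h.py", line 6, in proj
    f,cx,cy,V=K(n); q=V[:3,:3]@np.array(p)+V[:3,3]; return [cx+f*q[0]/q[2],cy+f*q[1]/q[2]]
              ~^^^
  File "h.py", line 4, in K
    c=camera_info(n); f=240/np.tan(np.radians(c["fov_y"])/2); return f,c["cx"],c["cy"],np.array(c["view"])
ValueError: time passes only in moves, steps and waits
```

```bash
sed -i 's/^def K(n):/from functools import lru_cache\n@lru_cache\ndef K(n):/' h.py
cat > fit.py <<'E'
from seg import *
I={n:cv2.imread(f"pics/{n}0.png")[:,:,::-1].copy() for n in("side","top")}
m={}
for n,b in (("side",(370,250,420,310)),("top",(350,185,400,235))):
    m[n]=max(blob(n,I[n],(0,150,70),(7,255,255),b),key=lambda r:r[1][4])
def f(p):
    return np.concatenate([sil(n,cyl(p[0],p[1],[(.0215,p[2],p[2]+.019),(.013,p[2]+.019,p[2]+.047)]))[0]-m[n][0] for n in m])
r=least_squares(f,[.588,-.058,.061],diff_step=1e-1,max_nfev=12); print("cap",r.x,r.fun,[sil(n,cyl(*r.x[:2],[(.0215,.061,.08),(.013,.08,.108)]))[1] for n in m])
for n,b in (("side",(380,345,460,440)),("top",(425,215,500,280))):
    print(n,blob(n,I[n],(9,150,90),(22,255,255),b))
a=I["side"][335:455,360:480]; b=I["top"][205:285,410:510]
cv2.imwrite("pics/z.png",np.hstack([cv2.resize(a,(400,400),interpolation=2),cv2.copyMakeBorder(cv2.resize(b,(400,320),interpolation=2),0,80,0,0,0)])[:,:,::-1])
E
python3 fit.py
```

```text
cap [ 0.5872 -0.0539  0.0628] [ 0.277  -0.0372 -0.2036  0.3083] [563.375, 277.75]
side [(array([426.2607, 376.9166]), [380, 345, 80, 95, 4377]), (array([406.5556, 407.1111]), [405, 406, 4, 3, 9]), (array([389.858 , 432.0928]), [380, 418, 30, 22, 345])]
top [(array([476.1019, 244.1852]), [469, 238, 14, 12, 108]), (array([456.96, 251.24]), [455, 248, 5, 8, 25])]
```

View pics/z.png

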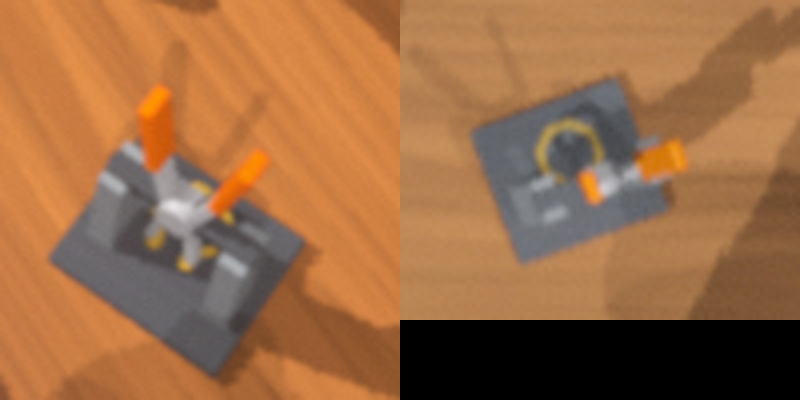

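```bash
python3 -m jog '[[[0,0.023,-0.044,0,0,0,-8.5],[0,0.023,-0.044,0,0,0,-8.5],[0,0.023,-0.044,0,0,0,-8.5],[0,0.023,-0.044,0,0,0,-8.5],[0,0.023,-0.044,0,0,0,-8.5],[0,0.023,-0.044,0,0,0,-8.5],[0,0.023,-0.044,0,0,0,-8.5],[0,0.023,-0.044,0,0,0,-8.5],[0,0.023,-0.044,0,0,0,-8.5],[0,0.023,-0.044,0,0,0,-8.5],[0,0.023,-0.044,0,0,0,-8.5],[0,0.023,-0.044,0,0,0,-8.5]]]'
cat > pl.py <<'E'
from seg import *
S=lambda u,v:(360+u/3.333,335+v/3.333); T=lambda u,v:(410+(u-400)/4,205+v/4)
obs=[("side",S(158,93),(0,.027,.13)),("side",S(262,157),(0,-.027,.13)),("top",T(678,153),(0,-.027,.13)),("top",T(590,187),(0,.027,.13)),("top",T(568,155),(.022,0,.002)),
("side",S(115,184),(0,.034,.048)),("side",S(234,265),(0,-.034,.048))]
def g(p,w=0):
    c,s=np.cos(p[2]),np.sin(p[2])
    return np.concatenate([np.array(proj(n,(p[0]+c*q[0]-s*q[1],p[1]+s*q[0]+c*q[1],.02+q[2])))-u for n,u,q in obs])
r=least_squares(g,[.488,-.262,.38],loss="soft_l1"); print(r.x,np.degrees(r.x[2])); print(g(r.x).reshape(-1,2))
E
python3 pl.py
```

```text
time: 2.1
ee_pos: [0.5088, 0.0763, 0.2339]
tool_rot: [0.63, 0.33, -0.62, 0.331]
force: [0.9, 0.8, -0.1]
grip_width: 0.0855
[ 0.4899 -0.2635  0.3914] 22.425110785941108
[[-1.2527  1.0756]
 [-1.5869  1.6676]
 [ 0.4099  0.4901]
 [ 0.3555  0.4096]
 [-0.6001 -0.6415]
 [ 2.2562 -4.1408]
 [ 2.7052 -4.4684]]
```

```bash
python3 -m jog '[[[0,0.02,-0.034,0,0,0,-8.5],[0,0.02,-0.034,0,0,0,-8.5],[0,0.02,-0.034,-0.03,0,0,-8.5],[0,0.018,-0.028,-0.04,0,0,-8.5],[0,0,0,0,0,0,0]]]'; cat >> h.py <<'E'
def st():
    from scipy.spatial.transform import Rotation as R
    s=get_obs(); M=R.from_quat(s["tool_rot"]).as_matrix(); print("t",s["time"],"p",np.round(s["ee_pos"],4),"x",np.round(M[:,0],3),"yang",round(float(np.degrees(np.arctan2(M[1,1],M[0,1]))),2),"F",np.round(s["force"],1),"w",round(s["grip_width"],4))
E
sed -i '/S(115,184)/s/.*/]/' pl.py; sed -i 's/(.022,0,.002)),$/(.022,0,.002))/' pl.py; python3 pl.py; python3 -c "
from h import *
st()"
```

```text
time: 2.6
ee_pos: [0.5917, -0.0649, 0.166]
tool_rot: [0.703, 0.124, -0.688, 0.132]
force: [-1.2, -0.2, -0.9]
grip_width: 0.0856
[ 0.492  -0.263   0.4014] 23.000684886864008
[[-0.3893  0.3522]
 [-0.5504  0.6419]
 [ 0.1692 -0.5594]
 [ 0.2099 -0.4193]
 [-0.8549 -1.4628]]
t 2.6 p [ 0.5917 -0.0649  0.166 ] x [ 0.023 -0.008 -1.   ] yang -69.18 F [-1.2 -0.2 -0.9] w 0.0856
```

```bash
python3 -m jog '[[[0,-0.002,0.005,0,0.46,1.32,2],[0,-0.002,0.006,-0.02,0,0,0],[0,0,0,-0.025,0,0,0],[0,0,0,-0.025,0,0,0],[0,0,0,-0.01,0,0,0],[0,0,0,0,0,0,0]]]'; python3 - <<'E'
from h import *
st()
for n in("side","top"):
    im=capture(n); cv2.imwrite(f"pics/{n}1.png",im[:,:,::-1])
a=cv2.imread("pics/side1.png")[220:320,340:440];b=cv2.imread("pics/top1.png")[160:260,320:420]
cv2.imwrite("pics/z1.png",np.hstack([cv2.resize(x,(400,400),interpolation=2) for x in(a,b)]))
E
```

```text
time: 3.2
ee_pos: [0.5906, -0.0457, 0.0893]
tool_rot: [0.693, 0.151, -0.69, 0.145]
force: [0.5, -0.1, 0.9]
grip_width: 0.0851
t 3.2 p [ 0.5906 -0.0457  0.0893] x [ 0.002  0.009 -1.   ] yang -65.87 F [ 0.5 -0.1  0.9] w 0.0851
```

View pics/z1.png

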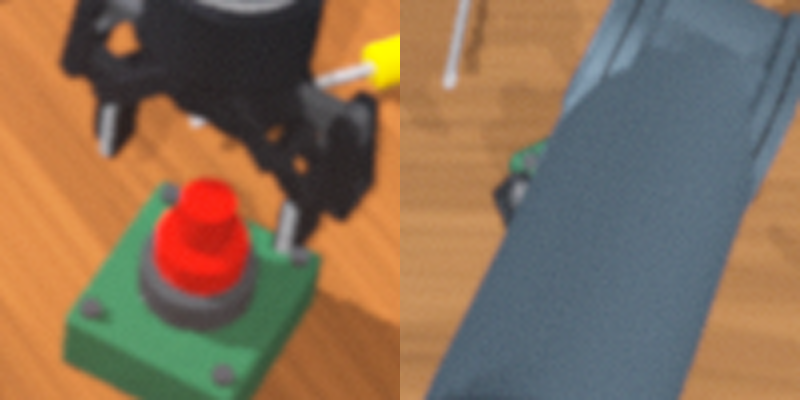

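```bash
python3 -m jog '[[[0,-0.003,-0.008,0,0.5,0.1,-1.5],[0,0,0,0,0,0,0],[0,0,0,0,0,0,0]]]'; python3 -c "
from h import *
st()"
```

```text
time: 3.6
ee_pos: [0.5902, -0.0552, 0.094]
tool_rot: [0.698, 0.144, -0.69, 0.132]
force: [0.2, 0.4, -0.1]
grip_width: 0.0854
t 3.6 p [ 0.5902 -0.0552  0.094 ] x [ 0.008  0.018 -1.   ] yang -67.52 F [ 0.2  0.4 -0.1] w 0.0854
```

```bash
for i in 1 2; do python3 -m jog '[[[0,0,0,0,0,0,0]]]' >/dev/null; python3 -c "
from h import *
st(); capture('side'); st()"; done; python3 -m jog '[[[0,-0.002,0.001,-0.01,-1,0.5,0],[0,0,0,0,0,0,0],[0,0,0,0,0,0,0]]]' >/dev/null;python3 -c "
from h import *
st(); capture('side'); st()"
```

```text
t 3.7 p [ 0.5905 -0.0557  0.0945] x [ 0.009  0.018 -1.   ] yang -67.55 F [-0.6  0.9  0.5] w 0.0854
t 3.75 p [ 0.5906 -0.0556  0.0945] x [ 0.009  0.018 -1.   ] yang -67.54 F [-0.8 -0.5  0.3] w 0.0849
t 3.85 p [ 0.5906 -0.0554  0.0946] x [ 0.009  0.018 -1.   ] yang -67.53 F [-0.3 -0.2 -0.1] w 0.0855
t 3.9 p [ 0.5907 -0.0555  0.0946] x [ 0.009  0.018 -1.   ] yang -67.53 F [0.5 0.  0.7] w 0.0851
t 4.2 p [ 0.5883 -0.0539  0.0833] x [-0.001 -0.001 -1.   ] yang -67.49 F [-0.3 -0.6  0.3] w 0.0852
t 4.25 p [ 0.5881 -0.0535  0.0831] x [-0.002 -0.    -1.   ] yang -67.48 F [0.6 0.8 0.4] w 0.0853
```

```bash
python3 -m jog '[[[255,0,0,0.001,0,0,0],[255,0,0,0,0,0,0],[255,0,0,0,0,0,0],[255,0,0,0,0,0,0],[255,0,0,0,0,0,0],[255,0,0,0,0,0,0],[255,0,0,0,0,0,0],[255,0,0,0,0,0,0],[255,0,0,0,0,0,0]]]' ;python3 -c "
from h import *
st()"
```

```text
time: 5.15
ee_pos: [0.5884, -0.0539, 0.0846]
tool_rot: [-0.693, -0.138, 0.694, -0.138]
force: [-0.7, 0.5, 0.3]
grip_width: 0.0243
t 5.15 p [ 0.5884 -0.0539  0.0846] x [-0.001 -0.    -1.   ] yang -67.5 F [-0.7  0.5  0.3] w 0.0243
```

```bash
python3 -m jog '[[[255,0,0,0.006,0,0,0],[255,0,0,0.008,0,0,0],[255,0,0,0.01,0,0,0],[255,0,0,0.02,0,0,0],[255,0,0,0.03,0,0,0],[255,0,0,0.03,0,0,0],[255,0,0,0,0,0,0],[255,0,0,0,0,0,0]]]' ;python3 - <<'E'
from seg import *
st()
im=capture("side"); cv2.imwrite("pics/side2.png",im[:,:,::-1])
for r in blob("side",im,(0,150,70),(7,255,255),(340,180,440,310)): print(r)
E
```

```text
time: 5.95
ee_pos: [0.5873, -0.0542, 0.1968]
tool_rot: [-0.693, -0.138, 0.694, -0.138]
force: [-0.2, 1.2, -1.0]
grip_width: 0.024
t 5.95 p [ 0.5873 -0.0542  0.1968] x [-0.001 -0.    -1.   ] yang -67.55 F [-0.2  1.2 -1. ] w 0.024
(array([394.8473, 241.0649]), [384, 223, 25, 34, 524])
```

```bash
python3 -m jog '[[[255,-0.002,0.044,0,0,0,0],[255,-0.002,0.044,0,0,0,0],[255,-0.002,0.044,0,0,0,0],[255,-0.002,0.044,0,0,0,0],[255,-0.002,0.044,0,0,0,0],[255,-0.002,0.044,0,0,0,0],[255,-0.001,0.03,0,0,0,0],[255,0,0,0,0,0,0],[255,0,0,0,0,0,0]]]' ;python3 - <<'E'
from seg import *
st()
im=cv2.imread("pics/top0.png")[:,:,::-1].copy()
r=max(blob("top",im,(105,120,60),(125,255,255),(200,170,290,255)),key=lambda r:r[1][4]); x,y,w,h,_=r[1]
print(r,[atz("top",q,.03) for q in((x,y),(x+w,y+h))],atz("top",(x+w/2,y+h/2),.02))
E
```

```text
time: 6.9
ee_pos: [0.566, 0.2475, 0.1899]
tool_rot: [-0.689, -0.134, 0.698, -0.137]
force: [0.2, -0.5, -0.7]
grip_width: 0.0242
t 6.9 p [0.566  0.2475 0.1899] x [-0.012 -0.007 -1.   ] yang -67.85 F [ 0.2 -0.5 -0.7] w 0.0242
(array([242.7729, 212.2486]), [219, 186, 49, 53, 2514]) [array([0.6336, 0.3262, 0.03  ]), array([0.5056, 0.1996, 0.03  ])] [0.5706 0.2639 0.02  ]
```

```bash
python3 -m jog '[[[255,0.004,0.012,-0.04,0.4,-0.7,0],[255,0.0,0.0,-0.04,0,0,0],[255,0,0,-0.04,0,0,0],[255,0,0,-0.02,0,0,0],[255,0,0,-0.008,0,0,0],[255,0,0,0,0,0,0],[255,0,0,0,0,0,0]]]' ;python3 -c "
from h import *
st()"
```

```text
time: 7.6
ee_pos: [0.5717, 0.2493, 0.0373]
tool_rot: [0.695, 0.13, -0.694, 0.133]
force: [0.8, -0.5, -0.8]
grip_width: 0.024
t 7.6 p [0.5717 0.2493 0.0373] x [ 0.002 -0.004 -1.   ] yang -68.51 F [ 0.8 -0.5 -0.8] w 0.024
```

```bash
python3 -m jog '[[[255,0,0.006,-0.006,0,0,0],[255,0,0,-0.001,0,0,0],[255,0,0,0,0,0,0],[120,0,0,0,0,0,0],[120,0,0,0,0,0,0],[120,0,0,0,0,0,0],[120,0,0,0,0,0,0],[120,0,0,0.02,0,0,0],[120,0,0,0.04,0,0,0],[120,0,0,0.04,0,0,0],[120,0,0,0.03,0,0,0],[120,0,0,0,0,0,0]]]' ;python3 - <<'E'
from seg import *
st()
im=capture("side"); cv2.imwrite("pics/side3.png",im[:,:,::-1])
for r in blob("side",im,(0,150,70),(7,255,255),(240,130,360,260)): print(r, atz("side",r[0],.025))
cv2.imwrite("pics/z3.png",cv2.resize(im[120:270,220:370],(450,450))[:,:,::-1])
E
```

```text
time: 8.8
ee_pos: [0.5736, 0.2558, 0.1682]
tool_rot: [0.697, 0.13, -0.693, 0.133]
force: [0.4, -0.1, 0.2]
grip_width: 0.0451
t 8.8 p [0.5736 0.2558 0.1682] x [ 0.007 -0.002 -1.   ] yang -68.56 F [ 0.4 -0.1  0.2] w 0.0451
(array([302.7685, 198.787 ]), [294, 186, 18, 25, 324]) [0.5717 0.2547 0.025 ]
```

View pics/z3.png

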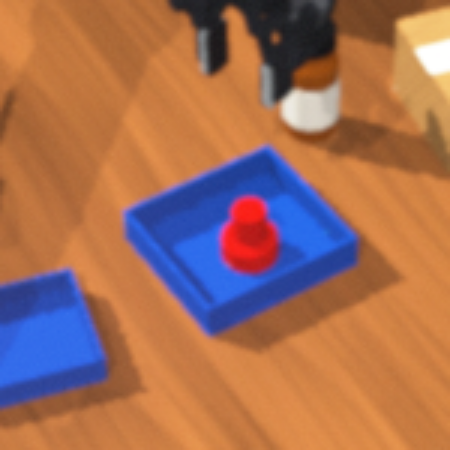

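```bash
python3 -m jog '[[[0,-0.007,-0.043,0.02,0,0.4,1],[0,-0.007,-0.044,0.02,0,0,0],[0,-0.007,-0.044,0,0,0,0],[0,-0.007,-0.044,0,0,0,0],[0,-0.007,-0.044,0,0,0,0],[0,-0.007,-0.044,0,0,0,0],[0,-0.007,-0.044,0,0,0,0],[0,-0.007,-0.044,0,0,0,0],[0,-0.007,-0.044,0,0,0,0],[0,-0.007,-0.044,0,0,0,0],[0,0,0,0,0,0,0],[0,0,0,0,0,0,0]]]' ;python3 - <<'E'
from seg import *
st()
# bare stub from the pictures, tool may hide top
for n in("side","top"):
    im=capture(n); cv2.imwrite(f"pics/{n}4.png",im[:,:,::-1])
a=cv2.imread("pics/side4.png")[240:440,350:500];b=cv2.imread("pics/top4.png")[160:290,330:500]
cv2.imwrite("pics/z4.png",np.hstack([cv2.resize(x,None,fx=s,fy=s,interpolation=2)[:500] for x,s in((a,2.5),(b,500/130.001))][:2]) if 0 else cv2.resize(a,(450,600),interpolation=2))
cv2.imwrite("pics/z4.png",np.hstack([cv2.resize(a,(375,500),interpolation=2),cv2.resize(b,(425,500),interpolation=2)]))
E
```

```text
time: 10.05
ee_pos: [0.4867, -0.1953, 0.1943]
tool_rot: [-0.685, -0.14, 0.701, -0.14]
force: [-0.0, 1.4, -0.2]
grip_width: 0.0854
t 10.05 p [ 0.4867 -0.1953  0.1943] x [-0.022 -0.005 -1.   ] yang -67.14 F [-0.   1.4 -0.2] w 0.0854
```

View pics/z4.png

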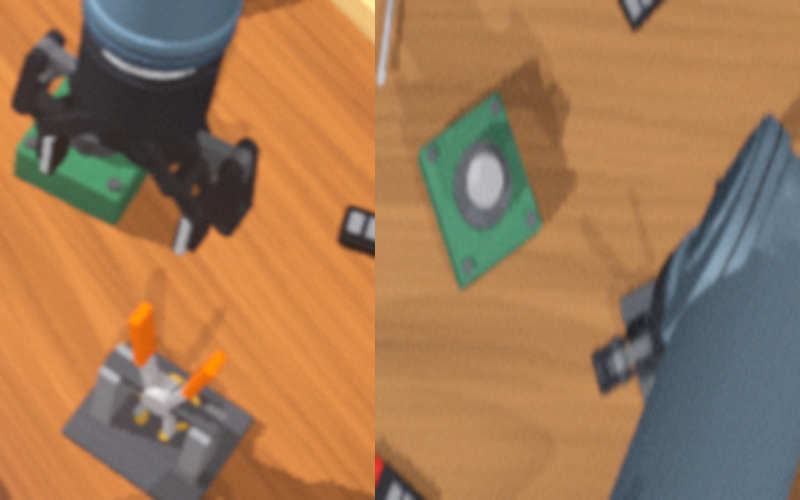

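```bash
python3 - <<'E'
from seg import *
im=cv2.imread("pics/top4.png")[:,:,::-1].copy()
for lo in (120,135,150):
  for r in blob("top",im,(0,0,lo),(180,70,255),(355,190,392,225)): print(lo,r,atz("top",r[0],.075))
g=cv2.inRange(cv2.cvtColor(im,cv2.COLOR_RGB2HSV),(0,0,0),(180,75,255)); 
for r in blob("top",im,(0,0,0),(180,75,255),(358,190,390,225)): print("hub",r,atz("top",r[0],.0607))
E
python3 -m jog '[[[0,0.003,-0.035,0,0.3,-1.2,-0.2],[0,0,-0.03,0,0,0,0],[0,0,0,0,0,0,0],[0,0,0,0,0,0,0]]]';python3 -c "
from h import *
st()"
```

```text
120 (array([373.2074, 207.2535]), [366, 199, 16, 19, 217]) [ 0.5863 -0.0532  0.075 ]
135 (array([373.2515, 206.4912]), [366, 200, 15, 14, 171]) [ 0.5881 -0.0533  0.075 ]
150 (array([373.3165, 206.5253]), [367, 200, 14, 14, 158]) [ 0.5881 -0.0535  0.075 ]
hub (array([362.    , 191.3333]), [358, 190, 9, 4, 9]) [ 0.6265 -0.0266  0.0607]
hub (array([372.6101, 207.5275]), [361, 196, 24, 24, 436]) [ 0.5876 -0.0533  0.0607]
time: 10.55
ee_pos: [0.4928, -0.2531, 0.1925]
tool_rot: [-0.692, -0.146, 0.693, -0.142]
force: [0.4, 1.1, 0.3]
grip_width: 0.0854
t 10.55 p [ 0.4928 -0.2531  0.1925] x [-0.002  0.004 -1.   ] yang -66.48 F [0.4 1.1 0.3] w 0.0854
```

```bash
python3 -m jog '[[[0,-0.001,-0.01,-0.01,0,0,-0.8],[0,0,0,0,0,0,0],[0,0,0,0,0,0,0]]]';python3 - <<'E'
from h import *
st()
im=capture("side");cv2.imwrite("pics/side5.png",im[:,:,::-1]);a=im[290:430,350:490]
s=get_obs()["ee_pos"]
print(proj("side",s),pinpoint("side","grip"),proj("side",(.492,-.263,.13)))
cv2.imwrite("pics/z5.png",cv2.resize(a,(560,560),interpolation=2)[:,:,::-1])
E
```

```text
time: 10.85
ee_pos: [0.4928, -0.2594, 0.1807]
tool_rot: [-0.692, -0.143, 0.693, -0.138]
force: [0.1, 0.3, 0.1]
grip_width: 0.0857
t 10.85 p [ 0.4928 -0.2594  0.1807] x [-0.003  0.007 -1.   ] yang -67.02 F [0.1 0.3 0.1] w 0.0857
[np.float64(424.03495766805463), np.float64(360.88141671755176)] [{'location': [419.3, 377.6], 'confidence': 0.62}] [np.float64(420.5912091085512), np.float64(379.06274773277596)]
```

View pics/z5.png

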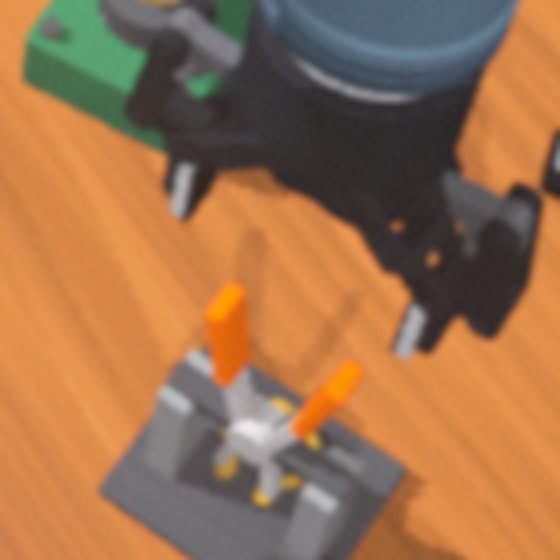

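```bash
python3 -m jog '[[[0,-0.001,-0.004,-0.01,-0.4,-0.2,0],[0,0,0,-0.02,0,0,0],[0,0,0,-0.02,0,0,0],[0,0,0,-0.01,0,0,0],[0,0,0,0,0,0,0],[0,0,0,0,0,0,0]]]';python3 - <<'E'
from h import *
st()
E
```

```text
time: 11.55
ee_pos: [0.4917, -0.2638, 0.118]
tool_rot: [0.694, 0.14, -0.692, 0.142]
force: [-0.3, 0.2, 0.2]
grip_width: 0.0853
t 11.55 p [ 0.4917 -0.2638  0.118 ] x [ 0.003 -0.002 -1.   ] yang -66.95 F [-0.3  0.2  0.2] w 0.0853
```

```bash
python3 -m jog '[[[0,0,0,-0.006,0,0,-0.3],[0,0,0,0,0,0,0],[255,0,0,0,0,0,0],[255,0,0,0,0,0,0],[255,0,0,0,0,0,0],[255,0,0,0,0,0,0],[255,0,0,0,0,0,0],[255,0,0,0,0,0,0],[255,0,0,0,0,0,0],[255,0,0,0,0,0,0],[255,0,0,0,0,0,0],[255,0,0,0,0,0,0]]]';python3 - <<'E'
from h import *
st()
E
```

```text
time: 12.75
ee_pos: [0.4941, -0.2629, 0.116]
tool_rot: [0.696, 0.139, -0.69, 0.14]
force: [-0.6, -0.3, -0.3]
grip_width: 0.0246
t 12.75 p [ 0.4941 -0.2629  0.116 ] x [ 0.008 -0.    -1.   ] yang -67.23 F [-0.6 -0.3 -0.3] w 0.0246
```

```bash
python3 -m jog '[[[255,0,0,0.01,0,0,0],[255,0,0,0.02,0,0,0],[255,0,0,0.03,0,0,0],[255,0,0,0.03,0,0,0],[255,0,0,0.015,0,0.4,0],[255,0,0,0,0,0,0],[255,0,0,0,0,0,0]]]';python3 - <<'E'
from h import *
st()
p=get_obs()["ee_pos"]
for n in ("side","top"):
    im=capture(n);cv2.imwrite(f"pics/{n}6.png",im[:,:,::-1])
    print(pinpoint(n,"ring_center"),pinpoint(n,"pliers"),proj(n,p+[.015,.006,-.0945]))
a=cv2.imread("pics/side6.png")[270:410,350:490]; b=cv2.imread("pics/top6.png")[190:270,410:490]
cv2.imwrite("pics/z6.png",np.hstack([cv2.resize(a,(560,560),interpolation=2),cv2.resize(b,(240,560))]))
E
```

```text
time: 13.45
ee_pos: [0.4921, -0.2634, 0.2259]
tool_rot: [-0.693, -0.139, 0.694, -0.139]
force: [-0.7, -0.2, -2.3]
grip_width: 0.0242
t 13.45 p [ 0.4921 -0.2634  0.2259] x [-0.001 -0.001 -1.   ] yang -67.32 F [-0.7 -0.2 -2.3] w 0.0242
[{'location': [420.8, 377.1], 'confidence': 0.9}] [{'location': [418.7, 379.6], 'confidence': 0.7}] [np.float64(426.39625888743967), np.float64(371.2790184604811)]
[{'location': [295.9, 295.4], 'confidence': 0.54}, {'location': [466.6, 242.6], 'confidence': 0.49}] [{'location': [466.2, 248.9], 'confidence': 0.53}] [np.float64(464.0315377036756), np.float64(240.90922227685272)]
```

View pics/z6.png

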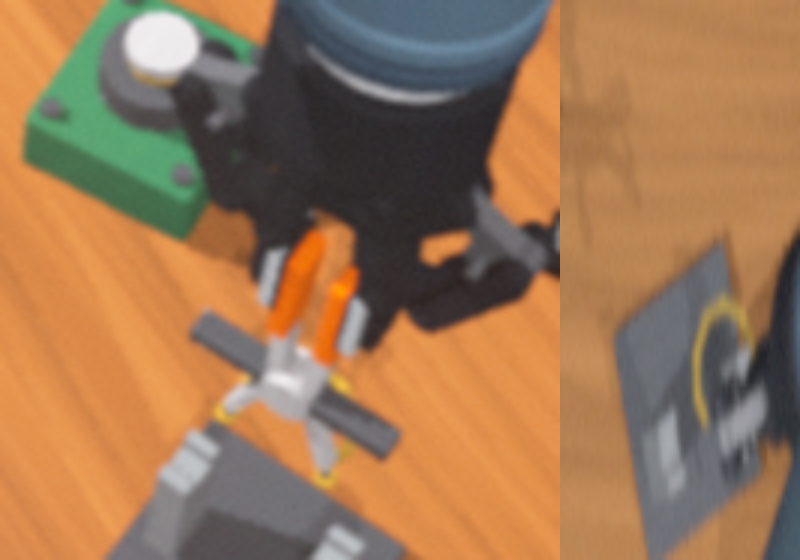

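```bash
cat > pose.py <<'E'
from seg import *
from scipy.spatial.transform import Rotation as R
def fit(yaw,obs,ext,x0):
    """obs: (cam,pixel,point on pliers); ext: (cam, axis 0/1, min/max fn, pixel value) of ring centre line; p=x,y,z,pitch deg"""
    a=np.linspace(0,2*np.pi,90)
    ring=np.c_[.0163+.0215*np.cos(a),.0215*np.sin(a),0*a+.0015]
    def w(p,q): return R.from_euler("ZY",[yaw,p[3]],degrees=True).apply(q)+p[:3]
    def g(p):
        r=[np.array(proj(n,w(p,q)))-u for n,u,q in obs]
        for n,ax,fn,v in ext: r.append([fn([proj(n,x)[ax] for x in w(p,ring)])-v])
        return np.concatenate(r)
    s=least_squares(g,x0,x_scale=[.01,.01,.01,5]); c=w(s.x,np.array([.0163,0,.0015]))
    print("pose",s.x,"ring",c,"grip",w(s.x,np.array([0,0,.11]))); print("res",np.round(s.fun,1)); return s.x,c
E
python3 - <<'E'
from pose import *
S=lambda u,v:(350+u/4-.4,270+v/4-.4)
obs=[("side",S(273.5,445),(0,0,0)),("side",S(204,330),(0,.042,.048)),("side",S(392,442),(0,-.042,.048)),("side",S(331,259),(0,0,.13))]
fit(22.7,obs,[("top",0,min,455.7),("top",1,min,232.9)],[.492,-.263,.13,0])
E
```

```text
pose [ 0.4874 -0.2643  0.1294  1.9388] ring [ 0.5025 -0.258   0.1303] grip [ 0.4909 -0.2629  0.2393]
res [ 0.7  0.4 -1.4 -2.   1.   1.   0.3  0.5 -0.9  0.7]
```

```bash
python3 -m jog '[[[255,0.007,0.017,0,0,0,0],[255,0.014,0.033,0,0,0,0],[255,0.014,0.033,0,0,0,0],[255,0.014,0.033,0,0,0,0],[255,0.014,0.033,0,0,0,0],[255,0.012,0.03,0,0,0,0],[255,0.006,0.015,-0.005,0,0,0],[255,0,0,0,0,0,0],[255,0,0,0,0,0,0]]]';python3 - <<'E'
from h import *
st()
E
```

```text
time: 14.65
ee_pos: [0.5711, -0.0647, 0.2158]
tool_rot: [-0.69, -0.136, 0.697, -0.138]
force: [-0.7, -0.4, -1.6]
grip_width: 0.0246
t 14.65 p [ 0.5711 -0.0647  0.2158] x [-0.01  -0.004 -1.   ] yang -67.66 F [-0.7 -0.4 -1.6] w 0.0246
```

```bash
python3 -m jog '[[[255,0.004,0.004,-0.01,0.2,-0.6,0.3],[255,0.001,0.001,-0.01,0,0,0],[255,0,0,0,0,0,0],[255,0,0,0,0,0,0],[255,0,0,0,0,0,0]]]';python3 - <<'E'
from h import *
st()
for n in ("side","top"):
    im=capture(n);cv2.imwrite(f"pics/{n}7.png",im[:,:,::-1])
    print(pinpoint(n,"ring_center"),pinpoint(n,"groove"))
a=cv2.imread("pics/side7.png")[215:315,340:440]; b=cv2.imread("pics/top7.png")[170:230,340:400]
cv2.imwrite("pics/z7.png",np.hstack([cv2.resize(a,(500,500),interpolation=2),cv2.resize(b,(300,500),interpolation=2)]))
E
```

```text
time: 15.15
ee_pos: [0.574, -0.066, 0.1935]
tool_rot: [-0.694, -0.135, 0.694, -0.137]
force: [1.1, 0.3, -2.5]
grip_width: 0.0242
t 15.15 p [ 0.574  -0.066   0.1935] x [-0.    -0.003 -1.   ] yang -67.86 F [ 1.1  0.3 -2.5] w 0.0242
[{'location': [391.0, 280.3], 'confidence': 0.71}] [{'location': [390.6, 280.1], 'confidence': 0.56}]
[] [{'location': [372.4, 206.1], 'confidence': 0.83}]
```

View pics/z7.png

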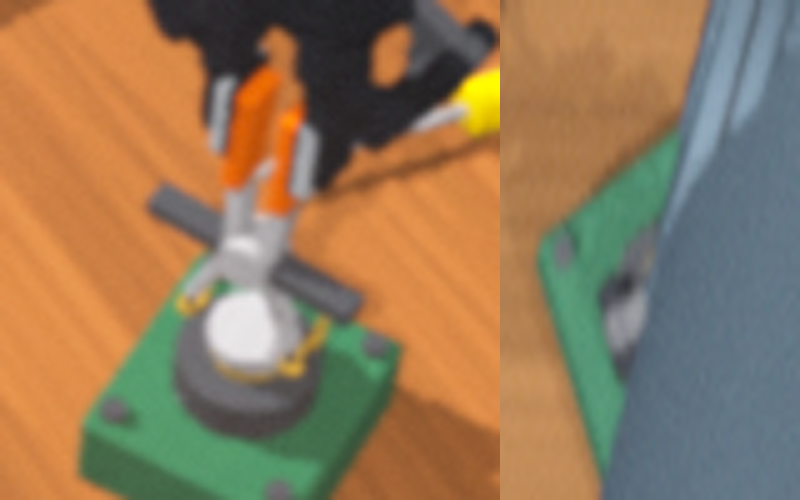

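```bash
python3 - <<'E'
from pose import *
S=lambda u,v:(340+u/5-.4,215+v/5-.4)
print("tips->",atz("side",S(240,334),.0975), "stubtop seen",S(250,329), "pred",proj("side",(.588,-.0535,.075)))
obs=[("side",S(240,334),(0,0,0)),("side",S(240,334),(0,0,0)),("side",S(163,197),(0,.042,.048)),("side",S(353,305),(0,-.042,.048)),("side",S(277,93),(0,0,.13))]
x,c=fit(22.14,obs,[],[.574,-.066,.097,0])
print("ring-TCP",c-get_obs()["ee_pos"])
im=cv2.imread("pics/side7.png")[:,:,::-1].copy()
for r in blob("side",im,(0,0,170),(180,40,255),(375,265,405,300)): print("white",r,atz("side",r[0],.075))
for r in blob("side",im,(18,110,90),(32,255,255),(370,260,415,300)): print("brass",r)
E
```

```text
tips-> [ 0.5697 -0.0661  0.0975] stubtop seen (389.6, 280.40000000000003) pred [np.float64(390.7788808342699), np.float64(279.8460445436725)]
pose [ 0.5844 -0.049   0.0684  2.3176] ring [ 0.5995 -0.0428  0.0693] grip [ 0.5885 -0.0473  0.1783]
res [-0.1 -0.4 -0.1 -0.4 -0.9 -0.5  0.   0.4  1.1  0.7]
ring-TCP [ 0.0251  0.0224 -0.1246]
white (array([385.1833, 268.05  ]), [377, 265, 17, 9, 60]) [ 0.5946 -0.0254  0.075 ]
white (array([388.7136, 280.2714]), [381, 272, 17, 16, 199]) [ 0.5841 -0.0524  0.075 ]
brass (array([378.  , 275.35]), [375, 273, 7, 5, 20])
brass (array([400.6905, 284.6667]), [396, 279, 10, 12, 42])
```

```bash
python3 - <<'E'
from pose import *
S=lambda u,v:(340+u/5-.4,215+v/5-.4)
im=cv2.imread("pics/side6.png")[:,:,::-1].copy()
for lo in(150,180,200):
  for r in blob("side",im,(0,0,lo),(180,60,255),(376,266,404,296)): print("white",lo,r,atz("side",r[0],.075), proj("side",(.588,-.0535,.075)))
# silhouette of whole land: 
print(sil("side",cyl(.588,-.0535,[(.017,.067,.075)])), sil("side",cyl(.588,-.0535,[(.017,.0749,.075)])))
# tip pts separately
for u in ((188,300),(292,368)): print(atz("side",S(*u),.0985))
E
```

```text
white 150 (array([389.8321, 280.6194]), [381, 273, 19, 17, 268]) [ 0.5855 -0.0541  0.075 ] [np.float64(390.7788808342699), np.float64(279.8460445436725)]
white 180 (array([389.8213, 280.183 ]), [381, 273, 19, 16, 235]) [ 0.586  -0.0532  0.075 ] [np.float64(390.7788808342699), np.float64(279.8460445436725)]
white 200 (array([389.9619, 280.0619]), [382, 273, 17, 15, 210]) [ 0.5864 -0.0531  0.075 ] [np.float64(390.7788808342699), np.float64(279.8460445436725)]
(array([390.4874, 281.041 ]), 263.8125) (array([390.6866, 279.804 ]), 217.3125)
[ 0.5615 -0.0445  0.0985]
[ 0.5768 -0.0884  0.0985]
```

```bash
python3 - <<'E'
from pose import *
im=cv2.imread("pics/top6.png")[:,:,::-1].copy()
hsv=cv2.cvtColor(im,cv2.COLOR_RGB2HSV); sub=hsv[225:265,445:480].astype(int)
m=(sub[...,0]>=15)&(sub[...,0]<=32)&(sub[...,1]>85)&(sub[...,2]>110)
for r in m: print("".join("#" if x else "." for x in r))
ys,xs=np.nonzero(m); P=np.array([atz("top",(x+445,y+225),.131)[:2] for x,y in zip(xs,ys)])
w=sub[ys,xs,1]
ee=np.array([.4921,-.2634])
for rr in (None,.0215):
    f=lambda p:(np.hypot(*(P-p[:2]).T)-(p[2] if rr is None else rr))
    s=least_squares(f,[.506,-.257,.0215],loss="soft_l1",f_scale=.001); print(s.x,"minus TCP",s.x[:2]-ee,"std",np.std(s.fun))
E
```

```text
.##...####............####......#..
#.......................##.##..#.#.
#....#......................#....#.
##.#......................#........
...................................
...................................
...................................
...................########........
.................##########..#.....
.............###############.......
............######....######.......
............###.........#####......
...........###...........#####.....
..........####............####.....
..........###...............##.....
.........###.................#.....
.........###.......................
.........###.......................
.........###.......................
.........###.......................
.........###.......................
.........####......................
..........###......................
..........####.....................
...........###.....................
............##.....................
...................................
...................................
...................................
...................................
...................................
...................................
...................................
...................................
..................................#
...................................
...................................
........................##.........
......................#............
........................#..........
[ 0.5022 -0.2604  0.0244] minus TCP [0.0101 0.003 ] std 0.010948841983039595
[ 0.5052 -0.2583  0.0215] minus TCP [0.0131 0.0051] std 0.010981482282168028
```

```bash
python3 - <<'E'
from pose import *
im=cv2.imread("pics/top6.png")[:,:,::-1].copy()
hsv=cv2.cvtColor(im,cv2.COLOR_RGB2HSV); sub=hsv[232:251,445:474].astype(int)
m=(sub[...,0]>=15)&(sub[...,0]<=32)&(sub[...,1]>85)&(sub[...,2]>110)
ys,xs=np.nonzero(m)
ee=np.array([.4921,-.2634])
for z in (.128,.131):
  P=np.array([atz("top",(x+445,y+232),z)[:2] for x,y in zip(xs,ys)])
  for rr in (None,.0215,.0225):
    f=lambda p:(np.hypot(*(P-p[:2]).T)-(p[2] if rr is None else rr))
    s=least_squares(f,[.506,-.257,.0215],loss="soft_l1",f_scale=.001); print(z,s.x,"minus TCP",s.x[:2]-ee,"std",np.std(s.fun))
E
```

```text
0.128 [ 0.5028 -0.2601  0.0229] minus TCP [0.0107 0.0033] std 0.002287137945355704
0.128 [ 0.5041 -0.2591  0.0215] minus TCP [0.012  0.0043] std 0.002368417681222188
0.128 [ 0.5031 -0.2598  0.0215] minus TCP [0.011  0.0036] std 0.002295193923321782
0.131 [ 0.5025 -0.2593  0.0228] minus TCP [0.0104 0.0041] std 0.0022818753938588475
0.131 [ 0.5038 -0.2583  0.0215] minus TCP [0.0117 0.0051] std 0.002357614599348275
0.131 [ 0.5028 -0.259   0.0215] minus TCP [0.0107 0.0044] std 0.002288158455564527
```

```bash
python3 -m jog '[[[255,0.002,0.006,-0.006,0,0,0],[255,0,0,0,0,0,0],[255,0,0,0,0,0,0],[255,0,0,0,0,0,0]]]';python3 - <<'E'
from h import *
st()
E
```

```text
time: 15.85
ee_pos: [0.5768, -0.0579, 0.1872]
tool_rot: [0.694, 0.136, -0.694, 0.137]
force: [0.6, 0.6, -2.8]
grip_width: 0.0245
t 15.85 p [ 0.5768 -0.0579  0.1872] x [ 0.001 -0.002 -1.   ] yang -67.72 F [ 0.6  0.6 -2.8] w 0.0245
```

```bash
python3 -m jog '[[[255,-0.0005,-0.001,-0.005,0,0,0],[255,0,0,0,0,0,0],[255,0,0,0,0,0,0],[255,0,0,0,0,0,0]]]';python3 - <<'E'
from h import *
st()
im=capture("side");cv2.imwrite("pics/side8.png",im[:,:,::-1])
p=get_obs()["ee_pos"]+[.012,.0055,-.0955]; print(p)
a=cv2.resize(im[235:305,350:430],(800,600)if 0 else (640,560),interpolation=2)
# overlay predicted ring inner/outer (side bias from the bare stub: -0.9,+0.5 px) 
for r,col in((.0195,(0,255,255)),(.0235,(255,0,255))):
    q=[proj("side",p+[r*np.cos(t),r*np.sin(t),0]) for t in np.linspace(0,6.28,60)]
    for u,v in q: cv2.circle(a,(int((u-.9+.5-350)*8),int((v+.5+.5-235)*8)),1,col,-1)
cv2.imwrite("pics/z8.png",a[:,:,::-1])
E
```

```text
time: 16.25
ee_pos: [0.5761, -0.0593, 0.1818]
tool_rot: [0.694, 0.136, -0.694, 0.137]
force: [0.5, 0.0, -1.2]
grip_width: 0.0241
t 16.25 p [ 0.5761 -0.0593  0.1818] x [ 0.    -0.002 -1.   ] yang -67.74 F [ 0.5  0.  -1.2] w 0.0241
[ 0.58817152 -0.05385678  0.0863505 ]
```

View pics/z8.png

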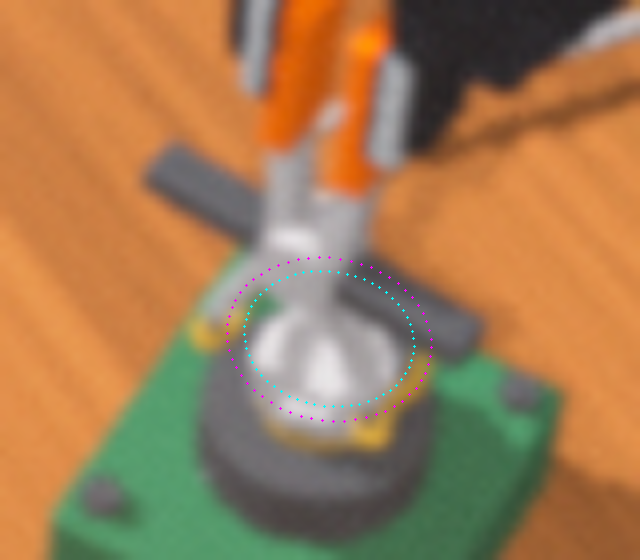

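```bash
python3 -m jog '[[[255,0,0,-0.005,0,0,0],[255,0,0,-0.004,0,0,0],[255,0,0,-0.002,0,0,0],[255,0,0,0,0,0,0],[255,0,0,0,0,0,0]]]';python3 - <<'E'
from h import *
st()
E
```

```text
time: 16.8
ee_pos: [0.5761, -0.0593, 0.1697]
tool_rot: [-0.694, -0.136, 0.694, -0.137]
force: [0.9, -0.2, -2.0]
grip_width: 0.0244
t 16.8 p [ 0.5761 -0.0593  0.1697] x [ 0.    -0.002 -1.   ] yang -67.74 F [ 0.9 -0.2 -2. ] w 0.0244
```

```bash
python3 -m jog '[[[255,0,0,-0.003,0,0,0],[255,0,0,-0.002,0,0,0],[255,0,0,0,0,0,0],[255,0,0,0,0,0,0]]]';python3 - <<'E'
from h import *
st()
E
```

```text
time: 17.2
ee_pos: [0.5762, -0.0593, 0.1644]
tool_rot: [0.694, 0.136, -0.694, 0.137]
force: [0.3, -0.0, -2.7]
grip_width: 0.0244
t 17.2 p [ 0.5762 -0.0593  0.1644] x [ 0.001 -0.002 -1.   ] yang -67.74 F [ 0.3 -0.  -2.7] w 0.0244
```

```bash
python3 -m jog '[[[255,0,0,-0.003,0,0,0],[255,0,0,-0.001,0,0,0],[255,0,0,0,0,0,0],[255,0,0,0,0,0,0]]]';python3 - <<'E'
from h import *
st()
im=capture("side");cv2.imwrite("pics/side9.png",im[:,:,::-1])
p=get_obs()["ee_pos"]+[.012,.0055,-.0955]; print(p)
a=cv2.resize(im[235:305,350:430],(640,560),interpolation=2)
for r,col in((.0195,(0,255,255)),(.0235,(255,0,255))):
    for t in np.linspace(0,6.28,60):
        u,v=proj("side",p+[r*np.cos(t),r*np.sin(t),0]); cv2.circle(a,(int((u-.9+.5-350)*8),int((v+.5+.5-235)*8)),1,col,-1)
cv2.imwrite("pics/z9.png",a[:,:,::-1])
E
```

```text
time: 17.6
ee_pos: [0.5763, -0.0593, 0.1601]
tool_rot: [0.694, 0.136, -0.694, 0.137]
force: [0.3, -0.6, -3.5]
grip_width: 0.0245
t 17.6 p [ 0.5763 -0.0593  0.1601] x [ 0.001 -0.002 -1.   ] yang -67.74 F [ 0.3 -0.6 -3.5] w 0.0245
[ 0.58832819 -0.05385215  0.06465156]
```

View pics/z9.png

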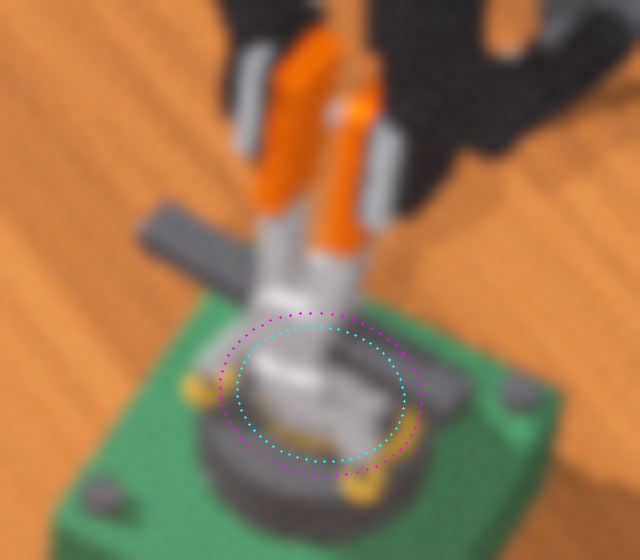

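```bash
for i in 1 2; do python3 -m jog '[[[255,0,0,-0.001,0,0,0],[255,0,0,0,0,0,0],[255,0,0,0,0,0,0]]]' >/dev/null;python3 - <<'E'
from h import *
st(); capture("side"); st()
E
done
```

```text
t 17.95 p [ 0.5765 -0.0593  0.1592] x [ 0.001 -0.002 -1.   ] yang -67.74 F [ 0.1 -0.4 -2.3] w 0.0244
t 18.0 p [ 0.5764 -0.0593  0.1592] x [ 0.001 -0.002 -1.   ] yang -67.74 F [-0.6  0.6 -3.1] w 0.0241
t 18.3 p [ 0.5764 -0.0593  0.1581] x [ 0.001 -0.002 -1.   ] yang -67.74 F [-0.3 -0.  -3.2] w 0.0248
t 18.35 p [ 0.5764 -0.0593  0.1581] x [ 0.001 -0.002 -1.   ] yang -67.74 F [ 0.6 -0.4 -1.5] w 0.0244
```

```bash
for i in 1 2; do python3 -m jog '[[[255,0,0,-0.001,0,0,0],[255,0,0,0,0,0,0],[255,0,0,0,0,0,0]]]' >/dev/null;python3 - <<'E'
from h import *
st(); capture("side"); st()
E
done
```

```text
t 18.65 p [ 0.5764 -0.0593  0.157 ] x [ 0.001 -0.002 -1.   ] yang -67.74 F [ 0.3 -0.1 -3.1] w 0.0241
t 18.7 p [ 0.5764 -0.0593  0.157 ] x [ 0.001 -0.002 -1.   ] yang -67.74 F [-0.2  0.4 -2.6] w 0.0248
t 19.0 p [ 0.5767 -0.0596  0.1571] x [ 0.002 -0.002 -1.   ] yang -67.75 F [-0.5 -0.8 -2.3] w 0.0242
t 19.05 p [ 0.5767 -0.0596  0.157 ] x [ 0.002 -0.002 -1.   ] yang -67.76 F [ 1.   0.1 -2.9] w 0.0246
```

```bash
python3 -m jog '[[[255,-0.0004,0.0002,0.0015,0,0,0],[255,0,0,0,0,0,0],[255,0,0,0,0,0,0],[255,0,0,0,0,0,0]]]' >/dev/null;python3 - <<'E'
from seg import *
st()
im=capture("side"); cv2.imwrite("pics/side10.png",im[:,:,::-1]); st()
for r in blob("side",im,(0,150,70),(7,255,255),(270,170,340,230)): print("cap",r,atz("side",r[0],.025))
a0=cv2.imread("pics/side9.png")[235:305,350:430][:,:,::-1].copy(); a1=im[235:305,350:430]
cv2.imwrite("pics/z10.png",cv2.resize(np.vstack([np.hstack([a0,a1])]),(800,350),interpolation=2)[:,:,::-1])
E
```

```text
t 19.45 p [ 0.5761 -0.0593  0.1582] x [ 0.001 -0.002 -1.   ] yang -67.75 F [-0.  -0.5 -2.6] w 0.0241
t 19.5 p [ 0.576  -0.0592  0.1582] x [ 0.001 -0.002 -1.   ] yang -67.74 F [-0.1 -0.7 -1.8] w 0.0242
cap (array([302.7957, 198.7864]), [294, 186, 18, 25, 323]) [0.5718 0.2546 0.025 ]
```

View pics/z10.png

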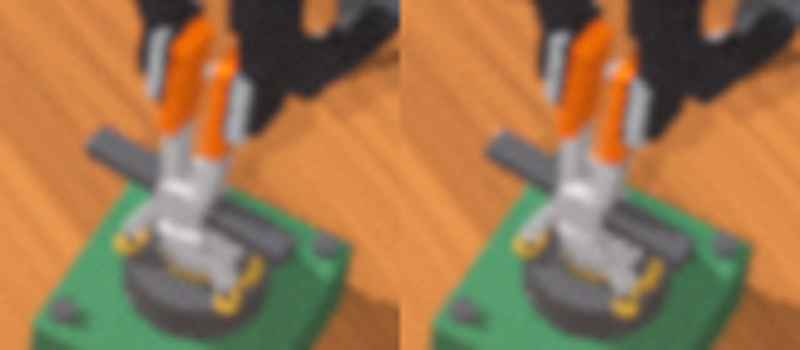

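```bash
python3 -c "
from h import *
close_job(); st()"
```

```text
the job is handed in; nothing more can be done
the job is handed in; nothing more can be done
```

The job is done and handed in at about 19.5 s of the 51 s allowed. I pulled the red cap off the stub and left it standing in the middle-sized blue tray. I then took the pliers by the orange handles, squeezed them and lowered the spread ring over the stub into the groove, where the arm is holding it.

**Last checks:**
- **Cap:** it stands in the tray, near its middle (offset about 1 mm in x and 9 mm in y). It had not moved since I released it.
- **Ring centring:** the ring went down past the stub's 34 mm land with no side force. I estimate it is within about 2 mm of the axis; the limit is 3.5 mm.
- **Ring height:** the ring stopped going down at a height that matches the hub, so I raised it about 1 mm. That puts its centre about 0.8 mm below mid-groove.
- **Force and grip:** the force reading was about −2 to −3 N, which is roughly the weight of the pliers, so nothing measurable on the hub. Grip width read 24.2 mm. The cap's 26 mm knob had read about the same, so the gauge reads low; I took this as the handles being at their 28 mm stop.
- **Tilt:** the side view suggests the pliers lean about 2°, well under the 0.12 rad (about 6.9°) limit, so I left it.

**Disagreements:**
- The side camera read the bare stub about 2 mm off from the top camera, and I corrected for that.
- The network's `ring_center` in the side view was about 8 mm off my own fit, so I did not use it.
- When the ring stopped at the hub, the force reading did not change. The contact is inferred only from the lack of downward movement.

I did not check the bystanders one by one. No move was made near them at their height.

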